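Jack up the carrier arm of an indexing turntable

TASK

Take the machine's steel turntable by its black knob and index it clockwise to the next detent, so that the blue carrier arm stands over the open bench. Then stand the red hand jack on the bench with its saddle centred under the arm's yellow lift pad, let go of it, press its handle all the way down so that the jack raises the arm, and finish while still holding the handle down. Do not push or lift the carrier arm itself, and leave the other things on the bench alone.

Things in the scene. Friction and masses are not known exactly. Their poses are not given: they have to be found in the camera images.
- table_axis (a point): centre of the top face of the steel turntable (240 mm across, top 78 mm above the bench) of the white machine, on its turning axis. The machine is fixed; its housing is 66 mm high and 250 mm square about this axis, with a feed head, 175 mm high, beginning 135 mm from the axis on its +x side and a low deck, 72 mm high, below the carrier arm's first position. Axes: z up; x from the turntable to the feed head; the arm at the next detent points along -y
- turntable (a joint): angle of the turntable, rad, growing clockwise seen from above. Sprung detents at 0 (start, arm over the deck), 0.785 (the next position, arm over the open bench) and 1.571 (one too far); within about 0.3 rad of a detent it is drawn in by itself. About 6 N at the knob turns it over a detent
- knob_center (a point): middle of the round black knob (28 mm across, 42 mm high, from 105 to 147 mm above the bench, on a 12 mm post) fixed on the turntable 85 mm from its axis, a quarter turn clockwise from the carrier arm. It moves round with the turntable
- lift_pad (a point): centre of the underside of the yellow lift pad (24 mm across, 84 mm above the bench at rest) under the blue carrier arm, 200 mm from the turntable's axis; a yellow dot with a black centre on top of the arm stands right over it. The arm is a bar 36 mm wide whose end is 25 mm beyond the pad; its top over the pad is 106 mm above the bench (a clamp block nearer the hinge reaches 128 mm). Its x axis points outwards along the arm, away from the turntable
- carrier (a joint): angle by which the blue carrier arm is swung up about its hinge, 120 mm inward from the pad and 98 mm above the bench, rad; 0 = lying on its rest. Only its own weight (about 0.9 kg) holds it down
- jack_grip (a point): point to grip the loose red jack by: centre of its upright pump block (50 mm long, 40 mm wide, top 62 mm above the jack's underside), 42 mm above the underside. The jack weighs about 0.85 kg and has a base plate 250 x 70 x 8 mm. Axes: x along the base towards the saddle, which is 115 mm ahead of this point (base ends 145 mm ahead and 105 mm behind), y across the block, z up; fingers go either side of the block, closing along y
- jack: the whole jack: base, pump block, saddle and handle; origin on its underside, 30 mm ahead of the pump block's centre, x towards the saddle, z up
- saddle_top (a point): centre of the jack's round black rubber saddle (44 mm across), on its top face, 68 mm above the bench with the handle up; rises 30 mm straight up as the handle goes down
- paddle (a point): centre of the top face of the black paddle (40 x 40 mm) at the end of the jack's handle, where it is pressed: about 105 mm above the bench with the handle up, 54 mm with it down. It swings about a level pivot (along the jack's y) that is 8 mm above jack_grip, 115 mm from the paddle
- jack_handle (a joint): angle of the jack's handle, rad: 0 = up (sprung, comes up by itself when let go), 0.45 = fully down at its stop. About 4 to 10 N on the paddle presses it down; full travel raises the saddle by 30 mm, of which the first 16 mm is free before it meets the lift pad
- reel: bystander: cardboard reel of copper strip, 110 mm across, 28 mm high, lying flat; origin under its centre
- oil: bystander: yellow oil bottle, 48 mm across, 120 mm high; origin under its centre
- jar: bystander: jar, 60 mm across, 65 mm high; origin under its centre
- wrench: bystander: steel wrench lying on the bench
- roller: bystander: black spare roller ring, 48 mm across, 18 mm high; origin under its centre
- die: bystander: dark steel die block 50 x 35 x 30 mm; origin under its centre

How it is judged:
By the outcome, as a careful person would: the job done as asked, in the order asked, and still so for the second after the job is handed in, while the arm keeps its last pose, push and grip.
It also fails if it takes over 67 s, if anything falls off the work surface, if the arm or the gripper's body presses on something with over 40 N, if the wrist force passes 120 N, or if a joint passes its speed limit or range.

ROBOT

A 6-joint arm with a two-finger parallel gripper is mounted at the origin on the work surface. World frame = base frame: x ahead of the robot, y to its left, z up, the work surface at z = 0. Lengths are in m, angles in rad, forces in N, time in s.
With the tool pointing down it reaches from about 0.325 to 0.85 m from the base axis. Payload 4.4 kg.
Tool frame: the origin (TCP) lies at the very end of the fingers, on their centre line; the grasp point (between the pads) lies 19 mm behind it; z points along the fingers, y is the line along which they close (so a half turn about z gives the same grasp; the last joint's range is limited). The gripper opens to 94 mm and grips with 3 to 60 N. Pads are 16 mm wide; open, the fingers measure 119 mm over their backs; the gripper's body (75 mm by 177 mm) begins 78 mm behind the grasp point.
Start: joints at [-1.323, 0.207, 1.542, -0, 1.393, -0.15], TCP at [0.223, -0.53, 0.205] pointing down, gripper open.
Joint ranges: [-2.73, 2.73], [-0.86, 2.22], [0.23, 2.46], [-1.11, 4.25], [0.08, 2.63], [-2.82, 2.82]. Speed limits (rad/s): [2.79, 2.79, 3.14, 3.14, 3.14, 3.14].

INTERFACE

Orientations are given as a rotation vector (axis times angle).
In Python, from workcell import monitor, vision, bot gives the robot as it stands.
- The arm moves only by the tool arm_command, never from a script. Its argument "steps" is a list of rows, each a list of 2 entries, a list of its own where there are three numbers: the shift along the tool's x, y, z in m, then the turn, a rotation vector about the tool's x, y, z in degrees. A call has 1 to 12 rows; each row shifts and turns the commanded pose from where the row before left it, along the tool's axes as they then stand; what a row does not reach is not made up. A row lasts 1/8 s, in which the tool goes at most 62.5 mm and 10.7 degrees, less where a joint would pass 70% of its speed; a pose out of reach is approached as far as the arm can. A call is refused whole if a number of a shift passes 0.0625 or a number of a turn 10.7, either way. A call with a gripper value outside its range is refused whole. "hand" is the finger opening in m, from 0 to 0.094, set as the call begins (left out, the last holds). The fingers move at their own pace and stop on an object; "newtons" is the grip in N (left out, the last holds). Time passes only in rows, so rows that do not move let the fingers close. It gives the time, the measured TCP pose, the force, the opening and the grip force at its end, in the units of the state.
- monitor.get_state(): the state, without advancing time (a new reading comes with each control period).
- vision.get_image(name): name is "scene" or "side" or "wrist"; returns a dict with "img" (480x640x3 uint8, red, green, blue), "range_z" (480x640 float32, m along the optical axis (not along the pixel's ray), 0 where there is no reading), "mtx" (3x3 intrinsics, pixels), "origin" and "orientation" of the camera in the world. Camera axes: x right, y down, z forward; pixel columns grow to the right and rows downward; lengths in m; the calibration is good to about 2 mm. A picture is of the moment at which its call begins.
- bot.finish_job(): hands the job in; it is judged then, once.
The state is a dict: "clock": time; "qpos": joint angles; "joint_velocities": joint speeds; "effort": joint torques, N m; "eef_pos": TCP position; "orientation": TCP orientation; "wrist_force": force on the tool from outside, world axes, zero at the start; "torque": the same for the moment, N m; "gripper_width": finger opening in m; "grasp_force": force on a finger pad.
Only numpy, scipy, OpenCV 4.12 (cv2) and the standard library are available. Lean on these libraries where they do the work, as an engineer would, in place of code of your own. Each camera call takes 0.05 s, during which the arm holds its last target. There are 200 camera calls.

## Working session

There is one attempt and no reset: what is moved stays moved. The work goes in short steps, Python scripts to look and compute and a tool call to move; the robot and the scene stay as the last step left them, time stands still between calls to the robot, and variables do not carry over. Pictures are saved under pics/ and viewed, at most 10 in all, crops included, and the job is handed in when it is done.

Besides the shell and the picture viewer there is one more tool, called after ">>>" as name(argument=value, ...), one argument or row to a line, values as JSON. arm_command: Moves the arm, as the interface text tells. Its arguments: {"type":"object","properties":{"steps":{"type":"array"},"hand":{"type":"number"},"newtons":{"type":"number"}},"required":["steps"]}

```bash
mkdir -p pics; ls; python3 - <<'E'
from workcell import monitor, vision, bot
import cv2,numpy as np
s=monitor.get_state();print({k:np.round(v,3) for k,v in s.items()})
ims=[]
for n in("scene","side"):
    d=vision.get_image(n);np.savez(f"{n}0.npz",**d);cv2.imwrite(f"pics/{n}0.png",d["img"][:,:,::-1]);print(n,d["mtx"],d["origin"],d["orientation"])
E
```

```text
pics
{'clock': np.float64(0.0), 'qpos': array([-1.324,  0.207,  1.543, -0.   ,  1.393, -0.151]), 'joint_velocities': array([-0.   , -0.   , -0.001,  0.   , -0.001,  0.001]), 'effort': array([ 0.0000e+00, -3.7088e+01, -2.8142e+01,  7.0000e-02,  3.6000e-02,
       -0.0000e+00]), 'eef_pos': array([ 0.223, -0.529,  0.204]), 'orientation': array([-3.077, -0.62 ,  0.   ]), 'wrist_force': array([-0.064, -0.343, -0.298]), 'torque': array([ 0.022, -0.028, -0.038]), 'grasp_force': np.float64(0.0), 'gripper_width': np.float64(0.094)}
scene [[444.67667013   0.         314.23159898]
 [  0.         444.67667013 229.78959753]
 [  0.           0.           1.        ]] [ 1.10782964 -0.02372786  0.93738979] [-1.85842618 -1.88005161  0.62162499]
side [[456.52826269   0.         311.13599028]
 [  0.         456.52826269 232.96611617]
 [  0.           0.           1.        ]] [ 1.09685056 -0.95176277  0.8099448 ] [-2.07592996 -0.59795373  0.31158727]
```

View pics/scene0.png

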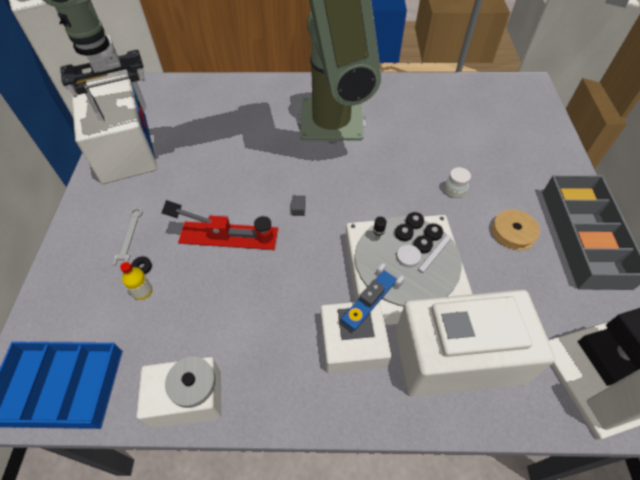

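View pics/side0.png

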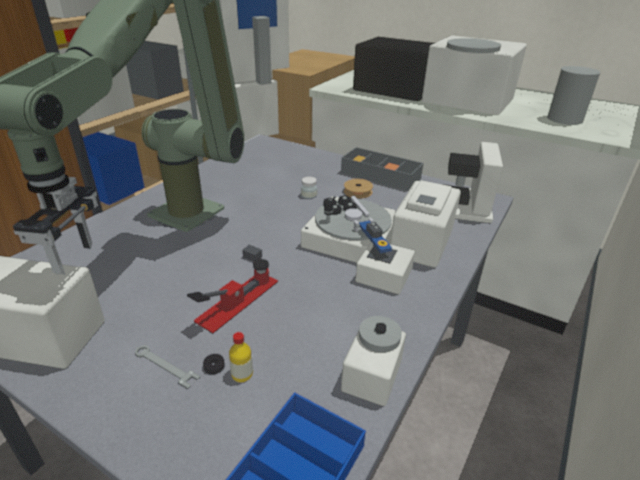

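The scene view shows the turntable at about (408,260), the knob at (380,225), the yellow pad dot at (355,315) and the jack with its block at (218,228), saddle at (263,228) and paddle at (173,209). The bystanders are clear of the jack's path.

```bash
cat > h.py <<'E'
import cv2,numpy as np
from scipy.spatial.transform import Rotation as R
def cast(d,uv,z):
    Rm=R.from_rotvec(d["orientation"]).as_matrix();r=Rm@np.linalg.inv(d["mtx"])@np.array([uv[0],uv[1],1.]);o=d["origin"];return o+r*(z-o[2])/r[2]
def cloud(d):
    v,u=np.mgrid[0:480,0:640];Z=d["range_z"];K=d["mtx"]
    P=np.stack([(u-K[0,2])/K[0,0]*Z,(v-K[1,2])/K[1,1]*Z,Z],-1)
    P=P@R.from_rotvec(d["orientation"]).as_matrix().T+d["origin"];P[Z<=0]=np.nan;return P
def hsv(d): return cv2.cvtColor(d["img"],cv2.COLOR_RGB2HSV)
E
python3 - <<'E'
from h import *
for n in("scene","side"):
    d=dict(np.load(n+"0.npz"));P=cloud(d);H=hsv(d);h,s,v=[H[...,i] for i in range(3)]
    ok=~np.isnan(P[...,2]);X,Y,Z=P[...,0],P[...,1],P[...,2]
    red=((h<8)|(h>172))&(s>150)&(v>60)&ok&(X>.25)&(X<.8)&(Y>-.6)&(Y<0)
    yel=(h>20)&(h<35)&(s>150)&(v>120)&(Z>.09)&(Z<.12)&(Y>-.1)&(X>.4)
    blue=(h>100)&(h<125)&(s>150)&(Z>.08)&(Z<.14)&(Y>-.1)&(X>.3)
    blk=(v<60)&ok&(Z>.03)&(X>.25)&(X<.8)
    for nm,m in(("red",red),("yel",yel),("blue",blue),("blk",blk)):
        k,L,st,c=cv2.connectedComponentsWithStats(m.astype(np.uint8))
        for i in range(1,k):
            if st[i,4]>12:
                q=P[L==i];print(n,nm,np.round(c[i],1),st[i,4],"med",np.round(np.median(q,0),3),"min",np.round(q.min(0),3),"max",np.round(q.max(0),3))
    # red base: low z
    m=red&(Z<.02);q=P[m][:,:2].astype(np.float32)
    if len(q)>20: print(n,"base",cv2.minAreaRect(q))
    m=red&(Z>.055);q=P[m];print(n,"blocktop",len(q),np.round(q.mean(0),3))
    # disc top
    m=(abs(Z-.078)<.004)&(Y>-.1)&(Y<.5)&(X>.2)&(s<60)&(v<190);q=P[m][:,:2].astype(np.float32)
    k,L,st,c=cv2.connectedComponentsWithStats(m.astype(np.uint8));i=1+st[1:,4].argmax()
    print(n,"disc",st[i,4],cv2.minEnclosingCircle(P[L==i][:,:2].astype(np.float32)))
    m=(Z>.16)&(Z<.185)&(X>.4)&(X<.9)&(Y>0)&(Y<.5)
    print(n,"head",cv2.minAreaRect(P[m][:,:2].astype(np.float32)))
E
```

```text
scene red [225.  234.5] 1887 med [ 0.468 -0.277  0.01 ] min [ 0.412 -0.392  0.003] max [ 0.495 -0.143  0.067]
scene red [125.6 266.8] 89 med [ 0.618 -0.449  0.12 ] min [ 0.606 -0.462  0.108] max [ 0.627 -0.44   0.123]
scene yel [355.  314.2] 94 med [0.719 0.041 0.108] min [0.707 0.031 0.106] max [0.73  0.052 0.112]
scene blue [369.3 300.3] 499 med [0.696 0.066 0.106] min [0.618 0.015 0.093] max [0.748 0.128 0.111]
scene blk [59.6  0.6] 31 med [ 0.279 -0.52   0.52 ] min [ 0.275 -0.532  0.516] max [ 0.283 -0.506  0.523]
scene blk [64.6 19.7] 103 med [ 0.259 -0.54   0.472] min [ 0.253 -0.549  0.454] max [ 0.268 -0.531  0.484]
scene blk [82.3 40.4] 136 med [ 0.256 -0.525  0.426] min [ 0.25  -0.55   0.417] max [ 0.261 -0.505  0.435]
scene blk [87.6 51.5] 106 med [ 0.255 -0.525  0.4  ] min [ 0.25  -0.553  0.393] max [ 0.261 -0.506  0.406]
scene blk [76.2 80.4] 321 med [ 0.268 -0.575  0.341] min [ 0.25  -0.608  0.309] max [ 0.284 -0.535  0.348]
scene blk [568.7 231.6] 937 med [0.47  0.575 0.047] min [0.303 0.571 0.03 ] max [0.598 0.578 0.066]
scene blk [618.6 225.8] 839 med [0.457 0.701 0.0
[... 2841 characters left out ...]
 max [0.524 0.175 0.108]
side blk [ 45.9 225.3] 415 med [ 0.267 -0.581  0.342] min [ 0.25  -0.615  0.309] max [ 0.289 -0.534  0.347]
side blk [260.1 264.4] 121 med [ 0.464 -0.178  0.068] min [ 0.441 -0.195  0.06 ] max [ 0.484 -0.156  0.072]
side blk [198.2 296.6] 115 med [ 0.452 -0.398  0.107] min [ 0.429 -0.411  0.097] max [ 0.468 -0.375  0.113]
side base ((0.45668840408325195, -0.27087947726249695), (0.24528618156909943, 0.07023141533136368), 85.543701171875)
side blocktop 248 [ 0.514 -0.346  0.08 ]
side disc 856 ((0.5628926753997803, 0.1606244146823883), 0.11885469406843185)
side head ((0.7872427105903625, 0.34575510025024414), (0.34585317969322205, 0.1389046460390091), 76.93769073486328)
```

>>> arm_command(
  steps=[
    [[0,0,-0.02],[0,0,-9.3]],
    [[0,0,-0.02],[0,0,-9.3]],
    [[0,0,-0.01],[0,0,-9.3]],
    [[0.03,-0.008,0],[0,0,0]],
  ],
)

```text
clock: 0.6
eef_pos: [0.2351, -0.5031, 0.256]
orientation: [2.839, 1.342, -0.001]
wrist_force: [-0.1, 0.5, 0.3]
gripper_width: 0.0945
grasp_force: 0.0
```

>>> arm_command(
  steps=[
    [[0.055,-0.014,0],[0,0,0]],
    [[0.055,-0.014,0],[0,0,0]],
    [[0.055,-0.014,0],[0,0,0]],
    [[0.055,-0.014,0],[0,0,0]],
    [[0.055,-0.014,0],[0,0,0]],
    [[0.055,-0.014,0],[0,0,0]],
    [[0.055,-0.014,0],[0,0,0]],
    [[0.055,-0.014,0],[0,0,0]],
    [[0.055,-0.014,0],[0,0,0]],
    [[0.055,-0.014,0],[0,0,0]],
    [[0.03,-0.008,0],[0,0,0]],
    [[0,0,0],[0,0,0]],
  ],
)

```text
clock: 2.1
eef_pos: [0.4884, 0.0424, 0.2548]
orientation: [-2.836, -1.35, 0.002]
wrist_force: [-0.9, 0.1, 0.1]
gripper_width: 0.0941
grasp_force: 0.0
```

```bash
cat >> h.py <<'E'
def rel(s,tgt,yawx=None):
    "shift in tool axes to reach tgt (world); optionally turn needed about tool z, deg"
    M=R.from_rotvec(s["orientation"]).as_matrix();d=M.T@(np.array(tgt)-s["eef_pos"])
    y=np.degrees(np.arctan2(M[1,0],M[0,0]));return np.round(d,4),"yawx",round(y,1),"tilt",np.round(M[:,2],3)
E
python3 - <<'E'
from h import *
from workcell import monitor, vision
s=monitor.get_state();print(s["clock"],s["eef_pos"],s["qpos"],rel(s,[.512,.101,.255]))
d=vision.get_image("wrist");np.savez("w0.npz",**d);cv2.imwrite("pics/w0.png",d["img"][:,:,::-1])
P=cloud(d);H=hsv(d);m=(H[...,2]<70)&(P[...,2]>.13)&(P[...,2]<.155)&(np.hypot(P[...,0]-.513,P[...,1]-.101)<.04)
print(m.sum(), cv2.minEnclosingCircle(P[m][:,:2].astype(np.float32)), d["origin"])
E
```

```text
2.1 [0.48836567 0.0423989  0.25477361] [-9.01587149e-02 -1.18062856e-02  1.67758970e+00 -7.37394431e-06
  1.47723268e+00  5.91977310e-01] (array([ 0.0604, -0.0186, -0.0003]), 'yawx', np.float64(50.9), 'tilt', array([-0.001,  0.   , -1.   ]))
846 ((0.5110985636711121, 0.10312151908874512), 0.013661827892065048) [0.53669977 0.10091309 0.43319135]
```

View pics/w0.png

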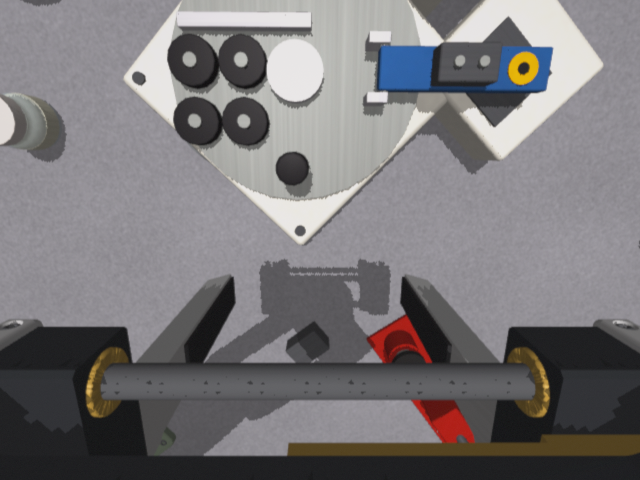

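The wrist view shows the knob at (292,168), the carrier arm along the top right with the pad dot at (523,68), and space either side of the knob for the fingers.

>>> arm_command(
  steps=[
    [[0.031,-0.0103,0],[0,0,0]],
    [[0.0305,-0.0103,0],[0,0,0]],
    [[0,0,0.03],[0,0,0]],
    [[0,0,0.035],[0,0,0]],
    [[0,0,0.035],[0,0,0]],
    [[0,0,0.03],[0,0,0]],
    [[0,0,0.012],[0,0,0]],
    [[0,0,0],[0,0,0]],
  ],
)

```text
clock: 3.15
eef_pos: [0.5109, 0.1004, 0.113]
orientation: [-2.84, -1.343, 0.002]
wrist_force: [-0.4, -0.6, 0.2]
gripper_width: 0.0936
grasp_force: 0.0
```

>>> arm_command(
  steps=[
    [[0,0,0],[0,0,0]],
    [[0,0,0],[0,0,0]],
    [[0,0,0],[0,0,0]],
    [[0,0,0],[0,0,0]],
    [[0,0,0],[0,0,0]],
    [[0,0,0],[0,0,0]],
  ],
  hand=0.02,
  newtons=20,
)

```text
clock: 3.9
eef_pos: [0.5114, 0.1014, 0.1134]
orientation: [-2.839, -1.345, 0.0]
wrist_force: [-0.1, 0.4, -0.1]
gripper_width: 0.0374
grasp_force: 0.0
```

```bash
python3 - <<'E'
from h import *
d=dict(np.load("w0.npz"));P=cloud(d);H=hsv(d);h,s,v=[H[...,i] for i in range(3)];X,Y,Z=[P[...,i] for i in range(3)]
yel=(h>18)&(h<35)&(s>150)&(v>120)&(Z>.09)&(Z<.12)&(X>.6)
print("pad",cv2.minEnclosingCircle(P[yel][:,:2].astype(np.float32)))
b=(h>100)&(h<125)&(s>150)&(Z>.095)&(Z<.115)&(X>.55)&(Y>-.1)
print("arm",cv2.minAreaRect(P[b][:,:2].astype(np.float32)))
# housing square edge (z .066)
m=(abs(Z-.066)<.004)&(np.hypot(X-.565,Y-.167)<.2)&(v>190)&(s<40)&((X<.55))
q=P[m][:,:2];print("housing corner minx",q[q[:,0].argmin()])
E
```

```text
pad ((0.7190626263618469, 0.04204488545656204), 0.013236545957624912)
arm ((0.6797993779182434, 0.0737939178943634), (0.03553387522697449, 0.14908850193023682), 50.782859802246094)
housing corner minx [0.43020353 0.27222754]
```

>>> arm_command(
  steps=[
    [[0,0,0],[0,0,0]],
    [[0,0,0],[0,0,0]],
    [[0,0,0],[0,0,0]],
  ],
)

```text
clock: 4.28
eef_pos: [0.5106, 0.1018, 0.1133]
orientation: [-2.838, -1.345, 0.002]
wrist_force: [-4.3, 2.1, 3.5]
gripper_width: 0.0277
grasp_force: 20.0
```

>>> arm_command(
  steps=[
    [[0.0003,-0.0067,0],[0,0,4.5]],
    [[0.0003,-0.0067,0],[0,0,4.5]],
    [[0.0003,-0.0067,0],[0,0,4.5]],
    [[0.0003,-0.0067,0],[0,0,4.5]],
    [[0.0003,-0.0067,0],[0,0,4.5]],
    [[0.0003,-0.0067,0],[0,0,4.5]],
    [[0.0003,-0.0067,0],[0,0,4.5]],
    [[0.0003,-0.0067,0],[0,0,4.5]],
    [[0.0003,-0.0067,0],[0,0,4.5]],
    [[0.0003,-0.0067,0],[0,0,4.5]],
    [[0,0,0],[0,0,0]],
    [[0,0,0],[0,0,0]],
  ],
)

```text
clock: 5.78
eef_pos: [0.4802, 0.157, 0.1131]
orientation: [3.134, 0.154, -0.003]
wrist_force: [-4.2, -5.0, 1.4]
gripper_width: 0.0276
grasp_force: 20.0
```

>>> arm_command(
  steps=[
    [[0,0,0],[0,0,0]],
    [[0,0,0],[0,0,0]],
    [[0,0,0],[0,0,0]],
    [[0,0,0],[0,0,0]],
    [[0,0,-0.02],[0,0,0]],
    [[0,0,-0.04],[0,0,0]],
    [[0,0,-0.05],[0,0,0]],
    [[0,0,0],[0,0,-10]],
    [[0,0,0],[0,0,-10]],
    [[0,0,0],[0,0,-10]],
    [[0,0,0],[0,0,-10]],
    [[0,0,0],[0,0,-10]],
  ],
  hand=0.094,
)

```text
clock: 7.28
eef_pos: [0.4809, 0.1592, 0.2234]
orientation: [2.773, 1.476, 0.0]
wrist_force: [-0.5, -0.6, -0.6]
gripper_width: 0.0937
grasp_force: 0.0
```

>>> arm_command(
  steps=[
    [[0,0,0],[0,0,-10]],
    [[0,0,0],[0,0,-10]],
    [[0,0,0],[0,0,-10]],
    [[-0.055,0,0],[0,0,0]],
    [[-0.055,0,0],[0,0,0]],
    [[-0.055,0,0],[0,0,0]],
    [[-0.055,0,0],[0,0,0]],
    [[-0.055,0,0],[0,0,0]],
    [[-0.055,0,0],[0,0,0]],
    [[0,0,0],[0,0,0]],
  ],
)

```text
clock: 8.52
eef_pos: [0.4558, -0.1733, 0.2235]
orientation: [2.309, 2.129, -0.001]
wrist_force: [0.7, 0.5, -0.6]
gripper_width: 0.0939
grasp_force: 0.0
```

```bash
python3 - <<'E'
from h import *
from workcell import monitor, vision
s=monitor.get_state();print(s["clock"],s["eef_pos"],rel(s,[.4535,-.289,.12]))
for n in("scene","wrist"):
    d=vision.get_image(n);np.savez(n+"1.npz",**d);cv2.imwrite(f"pics/{n}1.png",d["img"][:,:,::-1])
    P=cloud(d);H=hsv(d);h,s,v=[H[...,i] for i in range(3)];X,Y,Z=[P[...,i] for i in range(3)]
    yel=(h>18)&(h<35)&(s>150)&(v>120)&(Z>.09)&(Z<.12)&(X>.45)&(Y>-.2)
    if yel.sum()>10: print(n,"pad",cv2.minEnclosingCircle(P[yel][:,:2].astype(np.float32)))
    b=(h>100)&(h<125)&(s>150)&(Z>.095)&(Z<.115)&(X>.45)&(Y>-.2)
    if b.sum()>10: print(n,"arm",cv2.minAreaRect(P[b][:,:2].astype(np.float32)))
    red=((h<8)|(h>172))&(s>150)&(v>60)&(X<.56)
    for a,lo,hi in(("base",0,.02),("block",.057,.068)):
        m=red&(Z>lo)&(Z<hi)
        if m.sum()>10: print(n,a,m.sum(),cv2.minAreaRect(P[m][:,:2].astype(np.float32)))
    m=(v<70)&(Z>.06)&(Z<.075)&(np.hypot(X-.462,Y+.174)<.04)
    if m.sum()>10: print(n,"saddle",m.sum(),cv2.minEnclosingCircle(P[m][:,:2].astype(np.float32)))
E
```

```text
8.525 [ 0.45578903 -0.17329117  0.22352409] (array([-0.1154,  0.007 ,  0.1036]), 'yawx', np.float64(85.4), 'tilt', array([ 0.   , -0.001, -1.   ]))
scene pad ((0.5926163196563721, -0.029503244906663895), 0.01209313329309225)
scene arm ((0.5886686444282532, 0.020440295338630676), (0.03633444011211395, 0.14520235359668732), 9.060080528259277)
scene base 1308 ((0.4539450705051422, -0.2675957679748535), (0.2476176768541336, 0.07047736644744873), 85.50135803222656)
scene block 246 ((0.45758700370788574, -0.23173800110816956), (0.15827490389347076, 0.038889527320861816), 84.06513977050781)
scene saddle 192 ((0.46118828654289246, -0.17120134830474854), 0.02217724733054638)
wrist pad ((0.5940736532211304, -0.0288256648927927), 0.013545878231525421)
wrist arm ((0.5923371315002441, -0.020605888217687607), (0.03629598394036293, 0.06587041914463043), 8.077836990356445)
wrist base 4966 ((0.45453155040740967, -0.25498852133750916), (0.22344087064266205, 0.06852495670318604), 85.88790130615234)
wrist block 1389 ((0.45712971687316895, -0.23278257250785828), (0.16210293769836426, 0.03970040753483772), 84.90324401855469)
wrist saddle 1412 ((0.46045511960983276, -0.17299717664718628), 0.021754028275609016)
```

View pics/wrist1.png

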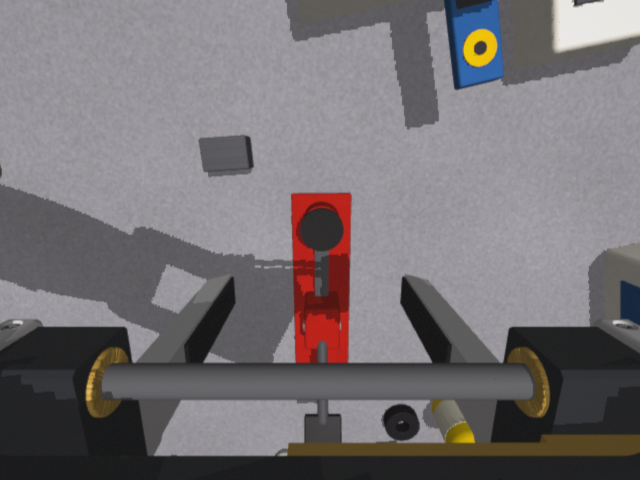

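View pics/scene1.png

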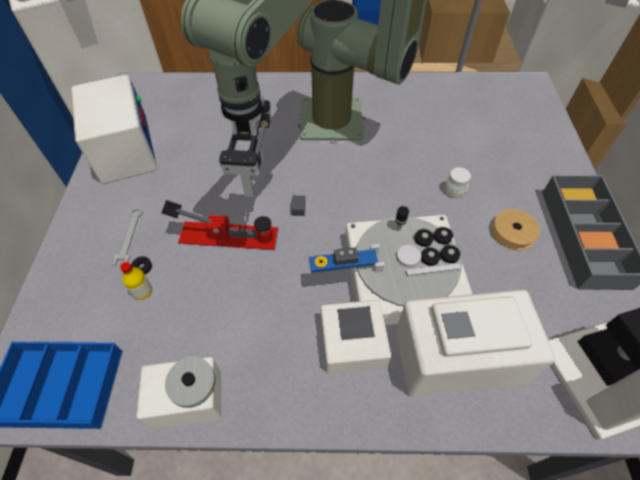

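The wrist view shows the saddle at (321,229) and the block at (322,320), in line with the tool. The scene view shows the carrier arm indexed over open bench, dot at (321,262).

>>> arm_command(
  steps=[
    [[-0.055,0.003,0],[0,0,0]],
    [[-0.055,0.0024,0],[0,0,0]],
    [[-0.0042,0,0.02],[0,0,0]],
    [[0,0,0.04],[0,0,0]],
    [[0,0,0.04],[0,0,0]],
    [[0,0,0.04],[0,0,0]],
    [[0,0,0.03],[0,0,0]],
    [[0,0,0.02],[0,0,0]],
    [[0,0,0.0105],[0,0,0]],
    [[0,0,0],[0,0,0]],
  ],
)

```text
clock: 9.88
eef_pos: [0.4531, -0.2829, 0.0225]
orientation: [-2.301, -2.137, -0.0]
wrist_force: [1.2, 0.2, 0.2]
gripper_width: 0.0939
grasp_force: 0.0
```

>>> arm_command(
  steps=[
    [[0,0,0],[0,0,0]],
    [[0,0,0],[0,0,0]],
    [[0,0,0],[0,0,0]],
    [[0,0,0],[0,0,0]],
    [[0,0,0],[0,0,0]],
    [[0,0,0],[0,0,0]],
    [[0,0,0],[0,0,0]],
    [[0,0,0],[0,0,0]],
  ],
  hand=0.03,
  newtons=45,
)

```text
clock: 10.88
eef_pos: [0.452, -0.2842, 0.0229]
orientation: [-2.302, -2.136, 0.002]
wrist_force: [-5.0, -0.5, 3.7]
gripper_width: 0.0398
grasp_force: 45.0
```

>>> arm_command(
  steps=[
    [[0,0,-0.015],[0,0,0]],
    [[0,0,-0.015],[0,0,0]],
    [[0,0,0],[0,0,-6.2]],
    [[0,0,0],[0,0,-6.2]],
    [[0.008,0.035,0],[0,0,0]],
    [[0.008,0.035,0],[0,0,0]],
    [[0.008,0.035,0],[0,0,0]],
    [[0.008,0.035,0],[0,0,0]],
    [[0.008,0.036,0],[0,0,0]],
    [[0,0,0.015],[0,0,0]],
    [[0,0,0.009],[0,0,0]],
    [[0,0,0],[0,0,0]],
  ],
)

```text
clock: 12.38
eef_pos: [0.6188, -0.2192, 0.0266]
orientation: [-2.056, -2.368, 0.002]
wrist_force: [-1.2, 0.3, -9.4]
gripper_width: 0.0399
grasp_force: 45.0
```

```bash
cat > chk.py <<'E'
from h import *
import sys
from workcell import monitor, vision
s=monitor.get_state();print(s["clock"],s["eef_pos"],s["wrist_force"],s["gripper_width"],rel(s,s["eef_pos"]))
for n in("scene","side","wrist"):
    d=vision.get_image(n);np.savez(n+"2.npz",**d);cv2.imwrite(f"pics/{n}_{sys.argv[1]}.png",d["img"][:,:,::-1])
    P=cloud(d);H=hsv(d);h,s,v=[H[...,i] for i in range(3)];X,Y,Z=[P[...,i] for i in range(3)]
    yel=(h>18)&(h<35)&(s>150)&(v>120)&(Z>.09)&(Z<.15)&(abs(X-.593)<.03)&(abs(Y+.03)<.03)
    if yel.sum()>10: print(n,"pad",cv2.minEnclosingCircle(P[yel][:,:2].astype(np.float32)),np.median(P[yel][:,2]))
    m=(v<70)&(Z>.055)&(Z<.09)&(np.hypot(X-.605,Y+.09)<.08)
    if m.sum()>10: print(n,"saddle",m.sum(),cv2.minEnclosingCircle(P[m][:,:2].astype(np.float32)),np.median(P[m][:,2]))
    red=((h<8)|(h>172))&(s>150)&(v>60)&(Z<.022)&(Z>-.01)
    if red.sum()>10: print(n,"base",red.sum(),cv2.minAreaRect(P[red][:,:2].astype(np.float32)),np.median(P[red][:,2]))
E
python3 chk.py a
```

```text
12.375 [ 0.61882303 -0.21915087  0.02661149] [-1.18193239  0.28403777 -9.36351557] 0.039935869247913765 (array([0., 0., 0.]), 'yawx', np.float64(98.1), 'tilt', array([-0.005,  0.002, -1.   ]))
scene pad ((0.5934970378875732, -0.02919837273657322), 0.012570628896355629) 0.107840629562999
scene saddle 244 ((0.6036986708641052, -0.10909141600131989), 0.02142145484685898) 0.07225879906541877
scene base 1409 ((0.6169988512992859, -0.2034417986869812), (0.07018797844648361, 0.24661479890346527), 7.856456756591797) 0.012237214409998809
side pad ((0.596764087677002, -0.03041752614080906), 0.011452393606305122) 0.10690965668362751
side base 803 ((0.622881293296814, -0.22445887327194214), (0.06786569952964783, 0.21148012578487396), 7.728051662445068) 0.012833706686468327
wrist saddle 11574 ((0.6050150990486145, -0.11002795398235321), 0.022198345512151718) 0.07273923265080334
wrist base 17914 ((0.6185124516487122, -0.20329685509204865), (0.06920863687992096, 0.24845929443836212), 8.137561798095703) 0.01289857062835606
```

View pics/wrist_a.png

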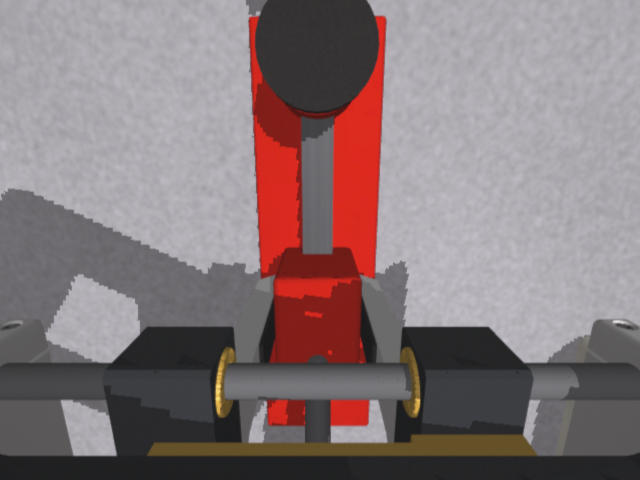

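The wrist view shows the jack held straight with the saddle at (317,42) and the block between the fingers.

>>> arm_command(
  steps=[
    [[0.02,0,0],[0,0,0]],
    [[0.02,0.001,0],[0,0,0]],
    [[0.02,0,0],[0,0,0]],
    [[0.015,0,0],[0,0,0]],
    [[0.006,0,0],[0,0,0]],
    [[0,0,0],[0,0,0]],
    [[0,0,0],[0,0,0]],
  ],
)

```text
clock: 13.4
eef_pos: [0.6115, -0.1402, 0.0291]
orientation: [2.059, 2.372, -0.0]
wrist_force: [-0.5, -0.4, -8.4]
gripper_width: 0.0397
grasp_force: 45.0
```

```bash
python3 chk.py b
```

```text
13.4 [ 0.61148571 -0.14022305  0.02912928] [-0.53410059 -0.44113355 -8.42753397] 0.03970381992307905 (array([0., 0., 0.]), 'yawx', np.float64(98.1), 'tilt', array([ 0.001, -0.001, -1.   ]))
scene pad ((0.5930672287940979, -0.02810216322541237), 0.012442079372704029) 0.1084622831761391
scene saddle 132 ((0.5969083309173584, -0.08072185516357422), 0.07099483162164688) 0.07431024249526608
scene base 1478 ((0.6110853552818298, -0.12419714033603668), (0.0699482336640358, 0.24732989072799683), 7.2362446784973145) 0.014661071560266081
side pad ((0.5957053899765015, -0.029528116807341576), 0.010316348634660244) 0.10882043315480505
side saddle 19 ((0.612812876701355, -0.08806079626083374), 0.07813665270805359) 0.07423949082877501
side base 647 ((0.6144238710403442, -0.14231204986572266), (0.06668560951948166, 0.21582700312137604), 7.709425926208496) 0.014412928722641327
wrist pad ((0.5941627621650696, -0.029007574543356895), 0.01295214332640171) 0.10674288544896537
wrist saddle 1011 ((0.6142191886901855, -0.09441176056861877), 0.06609286367893219) 0.07558378205749094
wrist base 16229 ((0.6093229055404663, -0.12376649677753448), (0.06924185156822205, 0.2486816644668579), 8.1025390625) 0.013359647624546445
```

>>> arm_command(
  steps=[
    [[0.0015,-0.0028,0],[0,0,0]],
    [[0,0,0.003],[0,0,0]],
    [[0,0,0.0025],[0,0,0]],
    [[0,0,0.001],[0,0,0]],
    [[0,0,0],[0,0,0]],
    [[0,0,0],[0,0,0]],
  ],
)

```text
clock: 14.3
eef_pos: [0.6081, -0.1385, 0.023]
orientation: [-2.059, -2.373, 0.0]
wrist_force: [-1.3, 0.6, -1.2]
gripper_width: 0.0399
grasp_force: 45.0
```

```bash
python3 chk.py c
```

```text
14.3 [ 0.60807679 -0.13850805  0.02297889] [-1.31959302  0.64465632 -1.19398186] 0.03990085680765632 (array([0., 0., 0.]), 'yawx', np.float64(98.1), 'tilt', array([-0., -0., -1.]))
scene pad ((0.5926955342292786, -0.028518643230199814), 0.012046261690557003) 0.10795488036197715
scene saddle 130 ((0.5939992666244507, -0.08019677549600601), 0.07080497592687607) 0.06833402987128617
scene base 1443 ((0.6070542335510254, -0.12176878750324249), (0.06989847123622894, 0.24554398655891418), 7.573275566101074) 0.008762019788077224
side pad ((0.5953522324562073, -0.031953148543834686), 0.012213940732181072) 0.1079898083281875
side saddle 15 ((0.611091673374176, -0.09022216498851776), 0.07563068717718124) 0.0749758662695943
side base 661 ((0.6118252277374268, -0.14002420008182526), (0.06847774982452393, 0.21610420942306519), 6.864427089691162) 0.00827109945561011
wrist pad ((0.5942109823226929, -0.0289042629301548), 0.01299935020506382) 0.10674620711084
wrist saddle 1122 ((0.6083219647407532, -0.1369505077600479), 0.0223472248762846) 0.07398185049422976
wrist base 15524 ((0.6060801148414612, -0.12234543263912201), (0.06939542293548584, 0.24778510630130768), 8.174365997314453) 0.007354653579409606
```

>>> arm_command(
  steps=[
    [[0,0,0],[0,0,0]],
    [[0,0,0],[0,0,0]],
    [[0,0,0],[0,0,0]],
    [[0,0,0],[0,0,0]],
    [[0,0,0],[0,0,0]],
    [[0,0,0],[0,0,0]],
    [[0,0,0],[0,0,0]],
    [[0,0,-0.02],[0,0,0]],
    [[0,0,-0.04],[0,0,0]],
    [[0,0,-0.05],[0,0,0]],
    [[0,0,-0.05],[0,0,0]],
    [[0,0,-0.02],[0,0,0]],
  ],
  hand=0.094,
)

```text
clock: 15.95
eef_pos: [0.6105, -0.1392, 0.2082]
orientation: [2.054, 2.367, 0.005]
wrist_force: [0.5, 0.2, 0.2]
gripper_width: 0.0942
grasp_force: 0.0
```

>>> arm_command(
  steps=[
    [[-0.04,0,0],[0,0,0]],
    [[-0.05,0,0],[0,0,0]],
    [[-0.05,0,0],[0,0,0]],
    [[-0.05,0,0],[0,0,0]],
    [[0,0,0],[0,0,0]],
    [[0,0,0],[0,0,0]],
    [[0,0,0],[0,0,0]],
    [[0,0,0],[0,0,0]],
  ],
  hand=0.0,
  newtons=20,
)

```text
clock: 16.95
eef_pos: [0.6351, -0.3251, 0.2027]
orientation: [2.057, 2.374, 0.0]
wrist_force: [0.1, 0.5, -0.5]
gripper_width: 0.0174
grasp_force: 0.0
```

```bash
python3 chk.py d; python3 - <<'E'
from h import *
for n in("scene","side","wrist"):
    d=dict(np.load(n+"2.npz"));P=cloud(d);v=hsv(d)[...,2];X,Y,Z=[P[...,i] for i in range(3)]
    m=(v<80)&(Z>.085)&(Z<.125)&(np.hypot(X-.624,Y+.243)<.04)
    if m.sum()>10: print(n,"paddle",m.sum(),cv2.minAreaRect(P[m][:,:2].astype(np.float32)),np.median(P[m][:,2]))
E
```

```text
16.95 [ 0.63512786 -0.32506717  0.20274925] [ 0.10438415  0.47426445 -0.50395526] 0.017440014913029333 (array([0., 0., 0.]), 'yawx', np.float64(98.2), 'tilt', array([ 0.,  0., -1.]))
scene pad ((0.5932446718215942, -0.02914583496749401), 0.011618553660809994) 0.10802350609067224
scene saddle 112 ((0.6017574071884155, -0.0292540080845356), 0.019478866830468178) 0.06774057893327662
scene base 1720 ((0.6059570908546448, -0.12244729697704315), (0.06988376379013062, 0.24534842371940613), 7.469285488128662) 0.008764056524063257
side pad ((0.5967019200325012, -0.03193381801247597), 0.012209354899823666) 0.10727927209387217
side saddle 98 ((0.5949586629867554, -0.032083652913570404), 0.0206550732254982) 0.06738902440054068
side base 794 ((0.6091498732566833, -0.1255275309085846), (0.06616129726171494, 0.24660998582839966), 7.421855926513672) 0.008193409806670882
wrist base 4874 ((0.6141195893287659, -0.17896291613578796), (0.06902873516082764, 0.13351352512836456), 8.223913192749023) 0.007313542659577704
scene paddle 270 ((0.6240293383598328, -0.24239744246006012), (0.03811227157711983, 0.03577292710542679), 9.041218757629395) 0.10468708326493015
side paddle 114 ((0.6257429718971252, -0.23406456410884857), (0.03645342215895653, 0.05899849534034729), 7.2810587882995605) 0.10701115196552863
wrist paddle 2401 ((0.6222140192985535, -0.23447558283805847), (0.039205051958560944, 0.05788293480873108), 7.964941501617432) 0.10404528863350715
```

View pics/wrist_d.png

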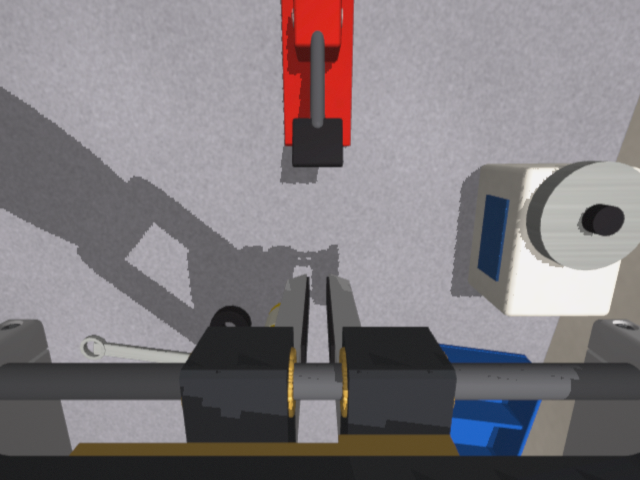

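The wrist view shows the paddle at (318,142), straight ahead of the tool, and the jack standing free.

>>> arm_command(
  steps=[
    [[0.04,0,0],[0,0,0]],
    [[0.043,0,0],[0,0,0]],
    [[0,0,0.03],[0,0,0]],
    [[0,0,0.03],[0,0,0]],
    [[0,0,0.025],[0,0,0]],
    [[0,0,0],[0,0,0]],
    [[0,0,0],[0,0,0]],
  ],
)

```text
clock: 17.98
eef_pos: [0.6239, -0.2446, 0.1187]
orientation: [2.058, 2.371, 0.001]
wrist_force: [0.5, -0.7, -0.5]
gripper_width: 0.0007
grasp_force: 0.0
```

>>> arm_command(
  steps=[
    [[0,0,0.005],[0,0,0]],
    [[0,0,0.005],[0,0,0]],
    [[-0.0015,0,0.005],[0,0,0]],
    [[-0.0015,0,0.005],[0,0,0]],
    [[-0.0015,0,0.005],[0,0,0]],
    [[-0.0015,0,0.005],[0,0,0]],
    [[-0.0015,0,0.005],[0,0,0]],
    [[-0.0015,0,0.005],[0,0,0]],
    [[-0.001,0,0.005],[0,0,0]],
    [[0,0,0],[0,0,0]],
  ],
)

```text
clock: 19.23
eef_pos: [0.6252, -0.2545, 0.0729]
orientation: [2.058, 2.372, 0.001]
wrist_force: [1.2, -1.5, 7.4]
gripper_width: 0.0005
grasp_force: 3.5
```

>>> arm_command(
  steps=[
    [[-0.001,0,0.004],[0,0,0]],
    [[-0.0005,0,0.004],[0,0,0]],
    [[-0.0005,0,0.004],[0,0,0]],
    [[0,0,0.003],[0,0,0]],
    [[0,0,0.003],[0,0,0]],
    [[0,0,0.001],[0,0,0]],
    [[0,0,0],[0,0,0]],
    [[0,0,0],[0,0,0]],
  ],
)

```text
clock: 20.23
eef_pos: [0.6255, -0.2567, 0.0545]
orientation: [2.058, 2.371, 0.0]
wrist_force: [0.7, -1.8, 8.3]
gripper_width: 0.0006
grasp_force: 3.9
```

Nearly at the stop; I'll press a little further and watch the force.

>>> arm_command(
  steps=[
    [[0,0,0.002],[0,0,0]],
    [[0,0,0.001],[0,0,0]],
    [[0,0,0],[0,0,0]],
    [[0,0,0],[0,0,0]],
  ],
)

```text
clock: 20.72
eef_pos: [0.6257, -0.2568, 0.0538]
orientation: [2.058, 2.371, 0.0]
wrist_force: [-3.1, -0.4, 15.7]
gripper_width: 0.0004
grasp_force: 8.3
```

```bash
python3 chk.py e
```

```text
20.725 [ 0.62566757 -0.25677245  0.05383193] [-3.08901831 -0.35181791 15.7062649 ] 0.000368356945525025 (array([0., 0., 0.]), 'yawx', np.float64(98.1), 'tilt', array([ 0.001, -0.001, -1.   ]))
scene pad ((0.59366774559021, -0.026906583458185196), 0.013080871663987637) 0.12351110741687626
scene base 1571 ((0.6060465574264526, -0.12190745770931244), (0.06882280856370926, 0.24608133733272552), 8.245746612548828) 0.008642253854722282
side pad ((0.5962734222412109, -0.02909128926694393), 0.010325123555958271) 0.12327426257027385
side base 565 ((0.6089445352554321, -0.12677907943725586), (0.06655295938253403, 0.24292872846126556), 8.130828857421875) 0.008128601893306775
wrist saddle 12 ((0.6096678972244263, -0.16719287633895874), 0.0020583677105605602) 0.05567687695093371
wrist base 13573 ((0.6132776737213135, -0.1720430701971054), (0.06928689777851105, 0.14752952754497528), 8.234468460083008) 0.007297966260453398
```

View pics/side_e.png

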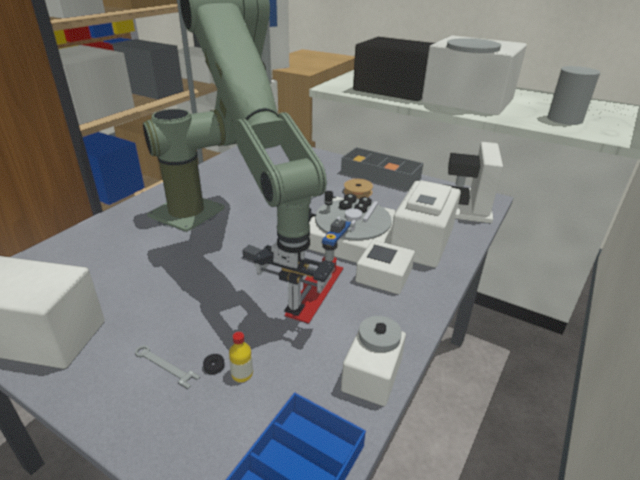

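The side view shows the fingers holding the paddle down near (295,305) and the carrier arm raised at (330,240). The dot is up about 15 mm, the jack hasn't moved, and the press is at its stop with 15.7 N.

```bash
python3 -c "
from workcell import bot
print(bot.finish_job())"
```

```text
the job is handed in; nothing more can be done
None
```

The turntable is at the next detent, and the jack stands centred under the lift pad with its handle held fully down at about 16 N, raising the carrier arm about 15 mm; the job was handed in at 20.7 s.

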